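# Weigh two sample boxes by hand and pack the heavier

## Task

One of the two closed green boxes in the wooden rack is full and the other nearly empty: lift them one at a time, the other standing in the rack, to feel which is heavier, and leave the lighter standing in the rack. Stand the heavier one upright in the bay of the open grey case, then swing the lid over and press its front edge down until the catch clicks and it stays fully shut. Keep the boxes upright all the time and do not disturb the other things.

Things in the scene. Friction and masses are not known exactly. Their poses are not given: they have to be found in the camera images.
- box_p_center (a point): centre (half-way up) of one of two closed green boxes with dark lids that look alike: 60 mm along own x (between the end faces, with brass label frames), 42 mm along own y (between the plain broad faces), 84 mm tall. They weigh 0.2 to 0.7 kg, one at least 0.1 kg more than the other; which is the heavier, and in which slot, changes and cannot be seen.
- box_q_center (a point): centre (half-way up) of one of two closed green boxes with dark lids that look alike: 60 mm along own x (between the end faces, with brass label frames), 42 mm along own y (between the plain broad faces), 84 mm tall. They weigh 0.2 to 0.7 kg, one at least 0.1 kg more than the other; which is the heavier, and in which slot, changes and cannot be seen.
- rack: fixed wooden rack; origin at the centre of its underside, z up. Base plate 74 (x) x 122 (y) x 6 mm; dividers 6 mm thick, 54 mm deep in x, at y = -54, 0, +54 mm, top at z = 92 mm. In the two slots between (48 mm wide, middles at y = -27 and +27) the boxes stand on the base plate, own x along the rack's x.
- rack_top (a point): point 92 mm above the rack's origin, level with the divider tops. The dividers cover the broad faces of a box in its slot to the top, so there it can be gripped only by its end faces, 60 mm apart along the rack's x, which stand free.
- case: fixed grey open case; origin at the centre of its underside, x towards its hinge (away from the robot), z up. Outside 116 (x) x 146 (y) mm, rim at z = 96, floor top at z = 6, walls 5 mm. Wooden blocks 18 mm thick at both x ends (top at z = 92) leave a bay 70 (x) x 136 (y) mm; two ribs across its floor (inner edges at y = -25 and +25, 10 mm high) bound the seat.
- case_seat (a point): middle of the seat, on the bay's floor (6 mm above the case's origin). The heavier box stands here, own x along the case's x, either way round. Beside its end faces only 5 mm are free, beside each broad face 47 mm: lower it held by the broad faces (42 mm apart). So after leaving the rack it must be put down on the open worktop and gripped anew.
- lid (a joint): lid hinge, rad: 0 shut, 1.57 upright, 2.0 stop leaning back; starts open, leaning back. Light friction lets it stand near upright (down to about 1.3); pushed further over from behind it falls by itself, damped, and rests on the catch at about 0.08, not yet shut. Some 5 to 12 N down at the front edge drives it past the catch to 0, where it stays.
- lid_hinge (a point): middle of the lid's hinge axis, which lies along the case's y, at x = 58, z = 96 mm in the case's frame. The lid is a plate 8 mm thick and 146 mm wide that reaches 127 mm from this axis; 0.22 kg.
- lid_edge (a point): place to press: middle of the lid's outer (upper when shut) face, 112 mm from the hinge axis, 15 mm in from the free front edge; it moves with the lid. When shut it lies at x = -54, z = 104 mm in the case's frame.
- loupe_center (a point): bystander: black eye loupe, 45 mm across, 36 mm tall; its centre. Leave it alone.
- specimen_box_b_center (a point): bystander: clear specimen box with an egg, 70 x 65 x 47 mm; its centre. Leave it alone.
- tape_a_center (a point): bystander: roll of tan tape lying flat, 96 mm across, 25 mm tall; its centre. Leave it alone.
Mind the look-alikes: they are no part of the job. Leave any orange or purple look-alike of the part that bears box_p_center alone.

How it is judged (in metres and radians):
On the way, in this order (a step that is already met when the one before it is completed fails the run):
1. The lighter box is lifted at least 25 mm by the fingers while the heavier (over 3.7 N on the rack) stands in the rack, so that both get felt (((z of box_p_center in the frame of rack above 0.073 m and contact force between box_p and the fingers above 0.5 N and contact force between box_q and the fingers below 0.1 N and contact force between box_q and rack above 3.7 N) or (z of box_q_center in the frame of rack above 0.073 m and contact force between box_q and the fingers above 0.5 N and contact force between box_p and the fingers below 0.1 N and contact force between box_p and rack above 3.7 N))), for 0.1 s.
2. The heavier box stands on the floor of the case's bay, let go, with the lid still open (((x of box_p_center in the frame of case between -0.012 and 0.012 m and y of box_p_center in the frame of case between -0.012 and 0.012 m and z of box_p_center in the frame of case between 0.04 and 0.054 m and angle between box_p_center's own z axis and vertical below 0.1 rad and contact force between box_p and case above 3.7 N and contact force between box_p and the fingers below 0.1 N and value of joint lid above 0.6 rad) or (x of box_q_center in the frame of case between -0.012 and 0.012 m and y of box_q_center in the frame of case between -0.012 and 0.012 m and z of box_q_center in the frame of case between 0.04 and 0.054 m and angle between box_q_center's own z axis and vertical below 0.1 rad and contact force between box_q and case above 3.7 N and contact force between box_q and the fingers below 0.1 N and value of joint lid above 0.6 rad))), for 0.1 s.
At the end, for the whole second after the job is handed in: The heavier box stands upright (within 0.1 rad) on the case floor within 12 mm of the middle of the bay, the lighter one stands upright on the rack's base plate in either slot, and the lid is shut past its catch (under 0.03 rad) and stays so; all at rest (((x of box_p_center in the frame of case between -0.012 and 0.012 m and y of box_p_center in the frame of case between -0.012 and 0.012 m and z of box_p_center in the frame of case between 0.04 and 0.054 m and angle between each of box_p_center, box_q_center's own z axis and vertical below 0.1 rad and contact force between box_p and case above 3.7 N and linear speed of each of box_p, box_q below 0.02 m/s and x of box_q_center in the frame of rack between -0.02 and 0.02 m and y of box_q_center in the frame of rack between -0.05 and 0.05 m and z of box_q_center in the frame of rack between 0.04 and 0.054 m) or (x of box_q_center in the frame of case between -0.012 and 0.012 m and y of box_q_center in the frame of case between -0.012 and 0.012 m and z of box_q_center in the frame of case between 0.04 and 0.054 m and angle between each of box_q_center, box_p_center's own z axis and vertical below 0.1 rad and contact force between box_q and case above 3.7 N and linear speed of each of box_q, box_p below 0.02 m/s and x of box_p_center in the frame of rack between -0.02 and 0.02 m and y of box_p_center in the frame of rack between -0.05 and 0.05 m and z of box_p_center in the frame of rack between 0.04 and 0.054 m)) and value of joint lid below 0.03 rad); the robot touches nothing.
It fails at once if a box is tipped more than 0.5 rad (angle between any of box_p_center, box_q_center's own z axis and vertical above 0.5 rad).
It fails at once if a bystander (loupe, specimen box, tape) is moved more than 25 mm (distance of any of loupe_center, specimen_box_b_center, tape_a_center from where it was at the start of the episode above 0.025 m).
It also fails if it takes over 72 s, if anything falls off the work surface, if the arm or the gripper's body presses on something with over 40 N, if the wrist force passes 120 N, or if a joint passes its speed limit or range.

## Robot

A 6-joint arm with a two-finger parallel gripper is mounted at the origin on a cart in front of the work surface, level with it; the furniture and walls round the work are solid. World frame = base frame: x ahead of the robot, y to its left, z up, the work surface at z = 0. Lengths are in mm, angles in rad, forces in N, time in s.
With the tool pointing down it reaches from about 350 to 975 mm from the base axis. Payload 7.1 kg.
Tool frame: the origin (TCP) lies at the very end of the fingers, on their centre line; the grasp point (between the pads) lies 19 mm behind it; z points along the fingers, y is the line along which they close (so a half turn about z gives the same grasp; the last joint's range is limited). The gripper opens to 88 mm and grips with 3 to 60 N. Pads are 20 mm wide; open, the fingers measure 115 mm over their backs; the gripper's body (75 mm by 178 mm) begins 61 mm behind the grasp point.
Start: joints at [-1.278, 0.423, 1.63, -0, 1.089, -0.019], TCP at [191.75, -594.842, 222.675] pointing down, gripper open.
Joint ranges: [-3, 3], [-0.9, 2.11], [0.09, 2.58], [-1.31, 4.45], [0.11, 2.69], [-2.54, 2.54]. Speed limits (rad/s): [2.39, 2.39, 3.01, 3.14, 3.14, 3.14].

## Interface

Orientations are given as a rotation vector (axis times angle).
In Python, from workcell import * gives the robot as it stands.
- The arm moves only by the tool step_arm, never from a script. Its argument "deltas" is a list of rows, each a list of 3 entries, a list of its own where there are three numbers: the shift along the tool's x, y, z in units of 300 mm (1.0 is 300 mm), then the turn, a rotation vector about the tool's x, y, z in units of 1.5 rad (1.0 is 1.5 rad), then the gripper command: -1 is shut, 1 is fully open, values between are in proportion. In form: [[[dx, dy, dz], [rx, ry, rz], gripper], ...]. A call has 1 to 20 rows; each row is the pose to reach, as a shift and turn from the pose commanded when the call began, along the tool's axes at that moment; what a row does not reach only later rows make up. A row lasts 1/12 s, in which the tool goes at most 41.7 mm and 7.16 degrees, less where a joint would pass 70% of its speed; a pose out of reach is approached as far as the arm can. A call with a number of a shift or a turn outside -1 to 1 is refused whole. A call with a gripper value outside its range is refused whole. The fingers move at their own pace and stop on an object; the grip force is fixed at half the most. Time passes only in rows, so rows that repeat a pose let the fingers close. It gives the time, the measured TCP pose, the force, the opening and the grip force at its end, in the units of the state.
- get_obs(): the state, without advancing time (a new reading comes with each control period).
- get_image(name): name is "side" or "top" or "wrist"; returns a dict with "pixels" (420x560x3 uint8, red, green, blue), "fx", "fy", "cx", "cy" (pixels), "T" (4x4, takes a point from camera to world coordinates). Camera axes: x right, y down, z forward; pixel columns grow to the right and rows downward; lengths in mm; the calibration is good to about 2 mm. A picture is of the moment at which its call begins. There is no depth.
- close_job(): hands the job in; it is judged then, once.
The state is a dict: "t": time; "qpos": joint angles; "qvel": joint speeds; "joint_torque": joint torques, N m; "ee_pos": TCP position; "orientation": TCP orientation; "ft_force": force on the tool from outside, world axes, zero at the start; "moment": the same for the moment, N m; "width": finger opening in mm; "grasp_force": force on a finger pad.
Only numpy, scipy, OpenCV 4.12 (cv2) and the standard library are available. Lean on these libraries where they do the work, as an engineer would, in place of code of your own. Each camera call takes 0.05 s, during which the arm holds its last target. There are 200 camera calls.

## Working session

There is one attempt and no reset: what is moved stays moved. The work goes in short steps, Python scripts to look and compute and a tool call to move; the robot and the scene stay as the last step left them, time stands still between calls to the robot, and variables do not carry over. Pictures are saved under pics/ and viewed, at most 11 in all, crops included, and the job is handed in when it is done.

Besides the shell and the picture viewer there is one more tool, called as a command line: name --argument value ..., lists and objects as JSON in quotes. step_arm: Moves the arm, as the interface text tells. Its arguments: {"type":"object","properties":{"deltas":{"type":"array","items":{"type":"array"}}},"required":["deltas"]}

```bash
mkdir -p pics; ls; python3 - <<'E'
from workcell import *
import cv2
o=get_obs(); print({k:o[k] for k in ("t","ee_pos","orientation","width","ft_force")})
for n in ("side","top"):
    d=get_image(n); cv2.imwrite(f"pics/{n}0.png",cv2.cvtColor(d["pixels"],cv2.COLOR_RGB2BGR)); print(n,d["fx"],d["cx"],d["cy"],d["T"])
E
```

```text
pics
{'t': 0.0, 'ee_pos': array([ 191.58451663, -594.323729  ,  221.90504701]), 'orientation': array([-3.10197887e+00, -4.87586425e-01,  3.24178099e-04]), 'width': 87.6453633788952, 'ft_force': array([ 0.0803199 , -0.24567658,  0.19707821])}
side 417.86117403294287 289.6062676716084 206.55802482134965 [[-9.74646418e-01 -1.26942733e-01  1.84254991e-01  3.48986841e+02]
 [-2.22819790e-01  6.25693484e-01 -7.47568730e-01  7.88638677e+02]
 [-2.03887299e-02 -7.69670843e-01 -6.38115266e-01  7.12657724e+02]
 [ 0.00000000e+00  0.00000000e+00  0.00000000e+00  1.00000000e+00]]
top 413.0535059635161 283.52978863796756 208.7190872671533 [[ 9.95139856e-03 -9.93468799e-01  1.13669326e-01  3.93747577e+02]
 [-9.99937031e-01 -9.29710857e-03  6.28476186e-03  2.15219120e+01]
 [-5.18691875e-03 -1.13724711e-01 -9.93498760e-01  1.12870449e+03]
 [ 0.00000000e+00  0.00000000e+00  0.00000000e+00  1.00000000e+00]]
```

View pics/side0.png

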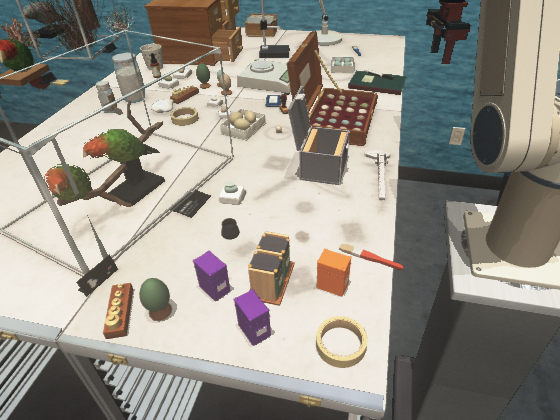

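View pics/top0.png

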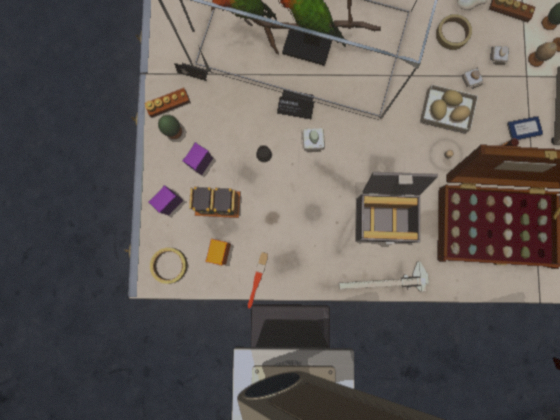

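Candidates in the top view: green boxes with dark lids in the rack at about (203,201) and (224,201). The look-alikes are purple at (197,157) and (165,200), and orange at (217,252). I choose the dark-lidded pair in the rack. The open case is at (390,218). I'll check both in close crops.

```bash
python3 - <<'E'
import cv2,numpy as np
s=cv2.imread("pics/side0.png");t=cv2.imread("pics/top0.png")
def crop(im,x,y,w,h,k):
    c=cv2.resize(im[y:y+h,x:x+w],None,fx=k,fy=k,interpolation=cv2.INTER_CUBIC)
    for i in range(0,w,10): cv2.line(c,(i*k,0),(i*k,8 if i%50 else 20),(0,0,255),1); 
    for j in range(0,h,10): cv2.line(c,(0,j*k),(8 if j%50 else 20,j*k),(0,0,255),1)
    return c
a=crop(t,180,175,66,50,6);b=crop(s,240,225,66,84,6)
c=np.zeros((600,800,3),np.uint8);c[:300,:396]=a;c[:504,400:796]=b;cv2.imwrite("pics/rack.png",c)
a=crop(t,350,165,95,85,4);b=crop(s,285,85,70,102,5)
c=np.zeros((600,800,3),np.uint8);c[:340,:380]=a;c[:510,400:750]=b;cv2.imwrite("pics/case.png",c)
E
```

```text
(no output)
```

View pics/rack.png

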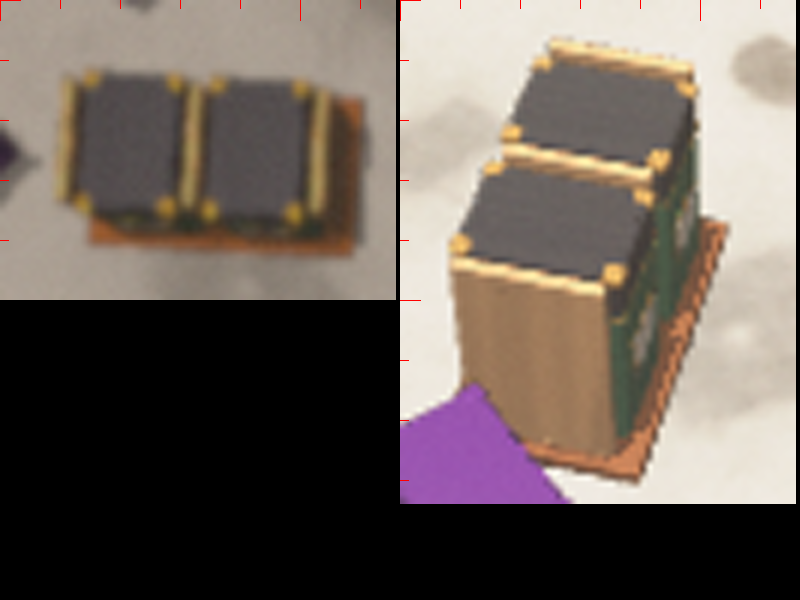

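View pics/case.png

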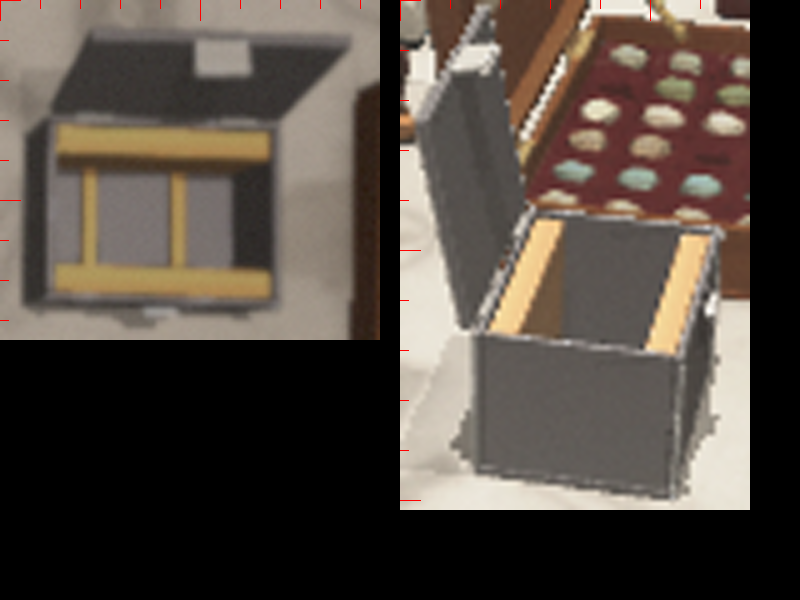

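Left panels are top view, right panels side view. The rack crop shows two dark lids with brass corners between the dividers, box A at +y and box B at -y. The case crop shows the rim corners, the bay and the ribs, with the lid leaning back. I'll triangulate the lid corners and the rim corners.

```bash
cat > h.py <<'E'
import numpy as np, cv2
from workcell import *
def P(d):
    K=np.array([[d["fx"],0,d["cx"]],[0,d["fy"],d["cy"]],[0,0,1]]); return K@np.linalg.inv(d["T"])[:3]
def tri(d1,p1,d2,p2):
    X=cv2.triangulatePoints(P(d1),P(d2),np.array(p1,float).T,np.array(p2,float).T); return (X[:3]/X[3]).T
def ray_z(d,p,z):
    r=d["T"][:3,:3]@np.array([(p[0]-d["cx"])/d["fx"],(p[1]-d["cy"])/d["fy"],1]); o=d["T"][:3,3]; return o+r*(z-o[2])/r[2]
E
python3 - <<'E'
from h import *
t=get_image("top");s=get_image("side")
np.set_printoptions(precision=1,suppress=True)
def go(tp,sp,ct,cs,name):
    tp=np.array(tp,float)/ct[2]+ct[:2]; sp=(np.array(sp,float)-[400,0])/cs[2]+cs[:2]
    X=tri(t,tp,s,sp); print(name); print(X, "mean",X.mean(0))
    a=X[0]+X[1]-X[2]-X[3] # far - near
    b=X[0]+X[2]-X[1]-X[3] # highy-lowy
    print("yaw x",np.arctan2(a[1],a[0]),"yaw y",np.arctan2(-b[0],b[1]),"len",np.hypot(*a[:2])/2,np.hypot(*b[:2])/2)
R=((180,175,6),(240,225,6)); R=[np.array(r) for r in R]
go([(93,78),(175,80),(83,203),(167,207)],[(460,243),(493,168),(614,273),(644,196)],R[0],R[1],"A") if 0 else None
def f(tp,sp,c1,c2,n): go(tp,sp,c1,c2,n)
# order: far-high, far-low, near-high, near-low
class C(tuple): pass
import builtins
def wrap(tp,sp,c1,c2,n):
    tp=np.array(tp,float)/c1[2]+np.array(c1[:2]); sp=(np.array(sp,float)-[400,0])/c2[2]+np.array(c2[:2])
    X=tri(t,tp,s,sp); a=X[0]+X[1]-X[2]-X[3]; b=X[0]+X[2]-X[1]-X[3]
    print(n,X,"mean",X.mean(0),"yaw %.3f %.3f len %.1f %.1f"%(np.arctan2(a[1],a[0]),np.arctan2(-b[0],b[1]),np.hypot(*a[:2])/2,np.hypot(*b[:2])/2))
wrap([(93,78),(175,80),(83,203),(167,207)],[(460,243),(493,168),(614,273),(644,196)],(180,175,6),(240,225,6),"A")
wrap([(217,86),(300,88),(205,209),(293,211)],[(512,132),(542,62),(657,159),(686,88)],(180,175,6),(240,225,6),"B")
wrap([(52,122),(280,125),(45,305),(272,312)],[(474,332),(528,210),(682,355),(720,232)],(350,165,4),(285,85,5),"case")
E
```

```text
A [[564.9 253.6  88.2]
 [564.  218.5  88.7]
 [511.3 255.9  88.3]
 [509.9 220.3  88.4]] mean [537.5 237.   88.4] yaw -0.038 -0.032 len 54.0 35.4
B [[562.  200.5  88.9]
 [561.1 165.1  89.8]
 [509.1 203.9  90. ]
 [508.1 166.7  88.9]] mean [535.1 184.1  89.4] yaw -0.047 -0.026 len 53.0 36.3
case [[ 550.1 -172.    95.2]
 [ 548.5 -316.7   92.4]
 [ 434.8 -165.8   98.5]
 [ 431.3 -307.8   94.8]] mean [ 491.2 -240.6   95.2] yaw -0.065 -0.018 len 116.6 143.4
```

```bash
cat >> h.py <<'E'
from scipy.spatial.transform import Rotation as Ro
def pose(x,y,z,ya):   # tool down, tool y at world angle ya
    a=ya+np.pi/2; c,s=np.cos(a),np.sin(a)
    return np.array([x,y,z]),Ro.from_matrix(np.array([[c,s,0],[s,-c,0],[0,0,-1.]]))
def delta(p0,p1):
    d=p0[1].inv().apply(p1[0]-p0[0])/300; r=(p0[1].inv()*p1[1]).as_rotvec()/1.5
    return np.round(d,4).tolist(),np.round(r,4).tolist()
def cur():
    o=get_obs(); return np.array(o["ee_pos"]),Ro.from_rotvec(o["orientation"])
E
python3 - <<'E'
from h import *
p0=(np.array([191.75,-594.842,222.675]),cur()[1])
w=[pose(350,-330,222,-.9),pose(480,-60,222,-.45),pose(537,237,180,-.042)]
for a in w: print(*delta(p0,a),cur()[1].as_matrix().round(3).tolist() if 0 else ''); p0=a
E
```

```text
[0.7729, -0.6784, 0.0029] [-0.0006, -0.0001, -0.2393] 
[0.8989, -0.4356, 0.0] [0.0, 0.0, -0.3] 
[0.9741, -0.2595, 0.14] [0.0, 0.0, -0.272]
```

step_arm --deltas '[[[0.7729,-0.6784,0],[0,0,-0.2393],1],[[0.7729,-0.6784,0],[0,0,-0.2393],1],[[0.7729,-0.6784,0],[0,0,-0.2393],1],[[0.7729,-0.6784,0],[0,0,-0.2393],1],[[0.7729,-0.6784,0],[0,0,-0.2393],1],[[0.7729,-0.6784,0],[0,0,-0.2393],1],[[0.7729,-0.6784,0],[0,0,-0.2393],1],[[0.7729,-0.6784,0],[0,0,-0.2393],1],[[0.7729,-0.6784,0],[0,0,-0.2393],1],[[0.7729,-0.6784,0],[0,0,-0.2393],1]]'

```text
t: 1.03
ee_pos: [350.4, -329.6, 222.8]
orientation: [2.965, 1.038, -0.0]
ft_force: [-1.1, -0.4, -0.2]
width: 87.8
grasp_force: 0.0
```

step_arm --deltas '[[[0.8989,-0.4356,0],[0,0,-0.3],1],[[0.8989,-0.4356,0],[0,0,-0.3],1],[[0.8989,-0.4356,0],[0,0,-0.3],1],[[0.8989,-0.4356,0],[0,0,-0.3],1],[[0.8989,-0.4356,0],[0,0,-0.3],1],[[0.8989,-0.4356,0],[0,0,-0.3],1],[[0.8989,-0.4356,0],[0,0,-0.3],1],[[0.8989,-0.4356,0],[0,0,-0.3],1],[[0.8989,-0.4356,0],[0,0,-0.3],1],[[0.8989,-0.4356,0],[0,0,-0.3],1]]'

```text
t: 1.87
ee_pos: [479.9, -61.1, 222.4]
orientation: [2.661, 1.67, -0.001]
ft_force: [-0.6, 0.3, -0.4]
width: 87.6
grasp_force: 0.0
```

step_arm --deltas '[[[0.9741,-0.2595,0.14],[0,0,-0.272],1],[[0.9741,-0.2595,0.14],[0,0,-0.272],1],[[0.9741,-0.2595,0.14],[0,0,-0.272],1],[[0.9741,-0.2595,0.14],[0,0,-0.272],1],[[0.9741,-0.2595,0.14],[0,0,-0.272],1],[[0.9741,-0.2595,0.14],[0,0,-0.272],1],[[0.9741,-0.2595,0.14],[0,0,-0.272],1],[[0.9741,-0.2595,0.14],[0,0,-0.272],1],[[0.9741,-0.2595,0.14],[0,0,-0.272],1],[[0.9741,-0.2595,0.14],[0,0,-0.272],1],[[0.9741,-0.2595,0.14],[0,0,-0.272],1],[[0.9741,-0.2595,0.14],[0,0,-0.272],1]]'

```text
t: 2.87
ee_pos: [537.2, 234.6, 180.9]
orientation: [2.27, 2.171, -0.001]
ft_force: [-0.2, -0.2, -0.0]
width: 87.4
grasp_force: 0.0
```

```bash
python3 - <<'E'
from h import *
d=get_image("wrist"); cv2.imwrite("pics/w1.png",cv2.cvtColor(d["pixels"],cv2.COLOR_RGB2BGR))
print(cur()[0],get_obs()["ft_force"])
# predicted pixels of lid corners A, B with model centre
for c in ((537,237),(535.2,184)):
    a=-.042;R=np.array([[np.cos(a),-np.sin(a)],[np.sin(a),np.cos(a)]])
    for q in ((30,21),(30,-21),(-30,21),(-30,-21)):
        X=P(d)@np.r_[R@q+c,90,1]; print((X[:2]/X[2]).round(1))
E
```

```text
[537.18152422 234.90874661 180.99615911] [ 1.05351286  0.45240046 -0.17676413]
[316.3 179.5]
[314.9 227. ]
[244.3 179.7]
[246.  227.2]
[315.  238.8]
[313.7 281.6]
[246.8 239. ]
[248.3 281.7]
```

View pics/w1.png

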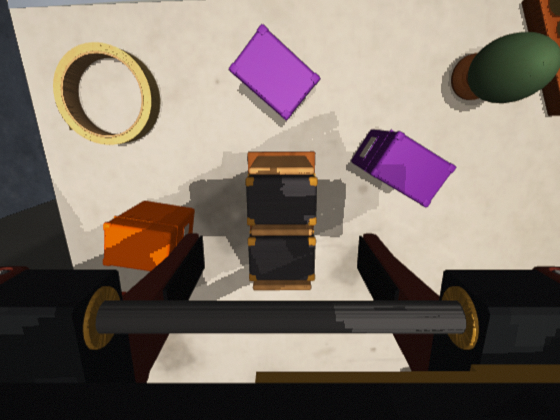

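The wrist view shows box A's lid at (248–317, 177–227) and box B's at (249–316, 236–282). The predicted corners agree within about 2 px (x +1 mm), so the choice and pose are confirmed. Next I descend on A and close.

step_arm --deltas '[[[0.007,0.003,0.1],[0,0,0],1],[[0.007,0.003,0.2],[0,0,0],1],[[0.007,0.003,0.3],[0,0,0],1],[[0.007,0.003,0.4],[0,0,0],1],[[0.007,0.003,0.45],[0,0,0],1],[[0.007,0.003,0.45],[0,0,0],1],[[0.007,0.003,0.45],[0,0,0],-1],[[0.007,0.003,0.45],[0,0,0],-1],[[0.007,0.003,0.45],[0,0,0],-1],[[0.007,0.003,0.45],[0,0,0],-1],[[0.007,0.003,0.45],[0,0,0],-1],[[0.007,0.003,0.45],[0,0,0],-1],[[0.007,0.003,0.45],[0,0,0],-1],[[0.007,0.003,0.45],[0,0,0],-1]]'

```text
t: 4.08
ee_pos: [538.7, 239.3, 47.0]
orientation: [2.267, 2.174, 0.002]
ft_force: [-1.5, -1.4, 8.6]
width: 59.8
grasp_force: 30.0
```

step_arm --deltas '[[[0,0,-0.04],[0,0,0],-1],[[0,0,-0.08],[0,0,0],-1],[[0,0,-0.12],[0,0,0],-1],[[0,0,-0.14],[0,0,0],-1],[[0,0,-0.14],[0,0,0],-1],[[0,0,-0.14],[0,0,0],-1],[[0,0,-0.14],[0,0,0],-1],[[0,0,-0.14],[0,0,0],-1],[[0,0,-0.14],[0,0,0],-1],[[0,0,-0.14],[0,0,0],-1]]'

```text
t: 4.92
ee_pos: [537.7, 238.9, 87.2]
orientation: [-2.267, -2.174, 0.001]
ft_force: [-0.1, -0.1, -2.5]
width: 59.8
grasp_force: 30.0
```

step_arm --deltas '[[[0,0,0],[0,0,0],-1],[[0,0,0],[0,0,0],-1],[[0,0,0],[0,0,0],-1]]'

```text
t: 5.17
ee_pos: [538.0, 239.0, 87.5]
orientation: [-2.268, -2.174, 0.0]
ft_force: [-0.8, 1.0, -2.4]
width: 59.5
grasp_force: 30.0
```

step_arm --deltas '[[[0,0,0],[0,0,0],-1],[[0,0,0],[0,0,0],-1],[[0,0,0],[0,0,0],-1]]'

```text
t: 5.42
ee_pos: [538.1, 239.0, 87.7]
orientation: [2.268, 2.174, 0.0]
ft_force: [-0.8, 0.0, -2.6]
width: 59.7
grasp_force: 30.0
```

Box A weighs about 2.5 N. I set it back down and go to B.

step_arm --deltas '[[[0,0,0.05],[0,0,0],-1],[[0,0,0.1],[0,0,0],-1],[[0,0,0.13],[0,0,0],-1],[[0,0,0.14],[0,0,0],-1],[[0,0,0.14],[0,0,0],-1],[[0,0,0.14],[0,0,0],-1],[[0,0,0.14],[0,0,0],1],[[0,0,0.14],[0,0,0],1],[[0,0,0.14],[0,0,0],1],[[0,0,0.14],[0,0,0],1],[[0,0,0.14],[0,0,0],1],[[0,0,0.0],[0,0,0],1],[[0,0,-0.1],[0,0,0],1],[[0,0,-0.2],[0,0,0],1],[[0,0,-0.2],[0,0,0],1],[[-0.182,0,-0.2],[0,0,0],1],[[-0.182,0,-0.2],[0,0,0],1],[[-0.182,0,-0.2],[0,0,0],1],[[-0.182,0,-0.2],[0,0,0],1]]'

```text
t: 7.0
ee_pos: [535.6, 183.9, 147.3]
orientation: [-2.269, -2.172, 0.001]
ft_force: [0.6, 0.5, 0.7]
width: 87.9
grasp_force: 0.0
```

step_arm --deltas '[[[0,0,0.1],[0,0,0],1],[[0,0,0.2],[0,0,0],1],[[0,0,0.3],[0,0,0],1],[[0,0,0.34],[0,0,0],1],[[0,0,0.34],[0,0,0],1],[[0,0,0.34],[0,0,0],-1],[[0,0,0.34],[0,0,0],-1],[[0,0,0.34],[0,0,0],-1],[[0,0,0.34],[0,0,0],-1],[[0,0,0.34],[0,0,0],-1],[[0,0,0.34],[0,0,0],-1],[[0,0,0.34],[0,0,0],-1],[[0,0,0.34],[0,0,0],-1]]'

```text
t: 8.08
ee_pos: [536.3, 184.8, 47.0]
orientation: [2.267, 2.174, 0.002]
ft_force: [-2.0, 0.3, 6.5]
width: 59.7
grasp_force: 30.0
```

step_arm --deltas '[[[0,0,-0.04],[0,0,0],-1],[[0,0,-0.08],[0,0,0],-1],[[0,0,-0.12],[0,0,0],-1],[[0,0,-0.14],[0,0,0],-1],[[0,0,-0.14],[0,0,0],-1],[[0,0,-0.14],[0,0,0],-1],[[0,0,-0.14],[0,0,0],-1],[[0,0,-0.14],[0,0,0],-1],[[0,0,-0.14],[0,0,0],-1],[[0,0,-0.14],[0,0,0],-1]]'

```text
t: 8.92
ee_pos: [535.4, 184.4, 87.2]
orientation: [-2.267, -2.174, 0.001]
ft_force: [-0.3, -0.2, -6.4]
width: 59.8
grasp_force: 30.0
```

step_arm --deltas '[[[0,0,0],[0,0,0],-1],[[0,0,0],[0,0,0],-1],[[0,0,0],[0,0,0],-1]]'

```text
t: 9.17
ee_pos: [535.7, 184.5, 87.5]
orientation: [-2.268, -2.174, 0.0]
ft_force: [-0.4, 0.1, -5.9]
width: 60.0
grasp_force: 30.0
```

B is the heavier at about 6 N. I take it out of the rack to the clear worktop at about (500, 0).

step_arm --deltas '[[[0,0,-0.06],[0,0,0],-1],[[0,0,-0.14],[0,0,0],-1],[[0,0,-0.21],[0,0,0],-1],[[0,0,-0.25],[0,0,0],-1],[[0,0,-0.25],[0,0,0],-1],[[-0.04,-0.006,-0.25],[0,0,0],-1],[[-0.12,-0.018,-0.25],[0,0,0],-1],[[-0.21,-0.032,-0.25],[0,0,0],-1],[[-0.3,-0.046,-0.25],[0,0,0],-1],[[-0.39,-0.06,-0.25],[0,0,0],-1],[[-0.48,-0.073,-0.25],[0,0,0],-1],[[-0.56,-0.085,-0.25],[0,0,0],-1],[[-0.6,-0.092,-0.25],[0,0,0],-1],[[-0.618,-0.094,-0.25],[0,0,0],-1],[[-0.618,-0.094,-0.25],[0,0,0],-1],[[-0.618,-0.094,-0.25],[0,0,0],-1]]'

```text
t: 10.5
ee_pos: [499.7, 0.7, 162.3]
orientation: [-2.268, -2.173, 0.0]
ft_force: [0.2, -0.2, -5.4]
width: 60.1
grasp_force: 30.0
```

step_arm --deltas '[[[0,0,0.08],[0,0,0],-1],[[0,0,0.17],[0,0,0],-1],[[0,0,0.26],[0,0,0],-1],[[0,0,0.33],[0,0,0],-1],[[0,0,0.37],[0,0,0],-1],[[0,0,0.385],[0,0,0],-1],[[0,0,0.39],[0,0,0],-1],[[0,0,0.39],[0,0,0],-1],[[0,0,0.39],[0,0,0],-1]]'

```text
t: 11.25
ee_pos: [500.7, 0.8, 46.5]
orientation: [2.266, 2.174, 0.002]
ft_force: [0.2, -0.4, -5.8]
width: 59.7
grasp_force: 30.0
```

step_arm --deltas '[[[0,0,0.006],[0,0,0],-1],[[0,0,0.012],[0,0,0],-1],[[0,0,0.017],[0,0,0],-1],[[0,0,0.018],[0,0,0],-1],[[0,0,0.018],[0,0,0],-1]]'

```text
t: 11.67
ee_pos: [500.2, 0.4, 41.0]
orientation: [2.267, 2.174, 0.001]
ft_force: [-1.7, 0.4, 4.1]
width: 59.8
grasp_force: 30.0
```

step_arm --deltas '[[[0,0,0],[0,0,0],1],[[0,0,0],[0,0,0],1],[[0,0,0],[0,0,0],1],[[0,0,0],[0,0,0],1],[[0,0,0],[0,0,0],1],[[0,0,-0.1],[0,0,0],1],[[0,0,-0.2],[0,0,0],1],[[0,0,-0.3],[0,0,0],1],[[0,0,-0.4],[0,0,0.05],1],[[0,0,-0.4],[0,0,1],1],[[0,0,-0.4],[0,0,1],1],[[0,0,-0.4],[0,0,1],1],[[0,0,-0.4],[0,0,1],1],[[0,0,-0.4],[0,0,1],1],[[0,0,-0.4],[0,0,1],1],[[0,0,-0.4],[0,0,1],1],[[0,0,-0.4],[0,0,1],1],[[0,0,-0.4],[0,0,1],1],[[0,0,-0.4],[0,0,1],1],[[0,0,-0.4],[0,0,1],1]]'

```text
t: 13.33
ee_pos: [499.7, 0.4, 160.2]
orientation: [-3.14, -0.114, 0.0]
ft_force: [-0.7, -0.0, 0.3]
width: 87.9
grasp_force: 0.0
```

step_arm --deltas '[[[0,0,0],[0,0,0.1],1],[[0,0,0],[0,0,0.1],1],[[0,0,0],[0,0,0.1],1]]'

```text
t: 13.58
ee_pos: [499.7, 0.4, 160.2]
orientation: [-3.14, 0.109, 0.0]
ft_force: [0.5, -0.0, -0.2]
width: 88.0
grasp_force: 0.0
```

```bash
python3 - <<'E'
from h import *
p=cur(); Y=p[1].as_matrix()[:,1]; print(p[0].round(1),"yang",np.arctan2(Y[1],Y[0]))
print("to regrip", delta(p,pose(500.5,.6,41.5,-.042-np.pi/2)))
d=get_image("wrist"); t=get_image("top")
cv2.imwrite("pics/w2.png",cv2.cvtColor(d["pixels"],cv2.COLOR_RGB2BGR))
a=-.042;R=np.array([[np.cos(a),-np.sin(a)],[np.sin(a),np.cos(a)]])
for q in ((30,21),(30,-21),(-30,21),(-30,-21)):
    X=P(d)@np.r_[R@q+(500.5,.6),84,1]; print((X[:2]/X[2]).round(1))
E
```

```text
[4.997e+02 4.000e-01 1.602e+02] yang -1.6403120196080272
to regrip ([0.0026, -0.0007, 0.3958], [-0.0, 0.0, -0.0183])
[251.7 175. ]
[305.4 173.5]
[255.4 246.1]
[305.8 244.8]
```

View pics/w2.png

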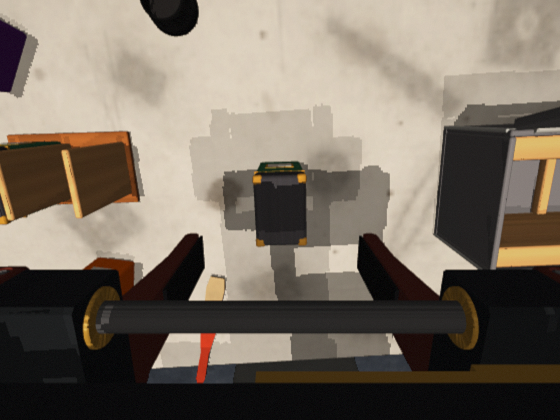

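The box stands upright as predicted, with lid corners at (254,174), (306,174), (256,246) and (307,245). I regrip it by the broad faces.

step_arm --deltas '[[[0.0026,0,0.1],[0,0,-0.0183],1],[[0.0026,0,0.2],[0,0,-0.0183],1],[[0.0026,0,0.3],[0,0,-0.0183],1],[[0.0026,0,0.38],[0,0,-0.0183],1],[[0.0026,0,0.39],[0,0,-0.0183],1],[[0.0026,0,0.39],[0,0,-0.0183],-1],[[0.0026,0,0.39],[0,0,-0.0183],-1],[[0.0026,0,0.39],[0,0,-0.0183],-1],[[0.0026,0,0.39],[0,0,-0.0183],-1],[[0.0026,0,0.39],[0,0,-0.0183],-1],[[0.0026,0,0.39],[0,0,-0.0183],-1],[[0.0026,0,0.39],[0,0,-0.0183],-1],[[0.0026,0,0.39],[0,0,-0.0183],-1],[[0.0026,0,0.39],[0,0,-0.0183],-1],[[0.0026,0,0.39],[0,0,-0.0183],-1]]'

```text
t: 14.93
ee_pos: [500.9, 0.4, 43.7]
orientation: [-3.141, 0.069, -0.001]
ft_force: [-1.2, 0.4, 7.5]
width: 42.0
grasp_force: 30.0
```

step_arm --deltas '[[[0,0,-0.06],[0,0,0],-1],[[0,0,-0.15],[0,0,0],-1],[[0,0,-0.25],[0,0,0],-1],[[0,0,-0.35],[0,0,0],-1],[[0,0,-0.45],[0,0,0],-1],[[0,0,-0.48],[0,0,0],-1],[[0,0.06,-0.5],[0,0,0],-1],[[0,0.14,-0.5],[0,0,0],-1],[[0,0.22,-0.5],[0,0,0],-1],[[0,0.28,-0.5],[0,0,0],-1],[[0,0.3,-0.5],[0,0,0],-1],[[0,0.3,-0.5],[0,0,0],-1],[[0,0.3,-0.5],[0,0,0],-1]]'

```text
t: 16.02
ee_pos: [495.8, -89.2, 192.1]
orientation: [-3.14, 0.07, 0.003]
ft_force: [-0.4, 0.1, -6.9]
width: 41.8
grasp_force: 30.0
```

```bash
python3 - <<'E'
from h import *
p=cur(); Y=p[1].as_matrix()[:,1]; print(p[0].round(1),"yang",np.arctan2(Y[1],Y[0]),get_obs()["ft_force"])
w=get_image("wrist"); t=get_image("top")
t=cv2.resize(t["pixels"][165:250,350:445],None,fx=4,fy=4,interpolation=3); w=w["pixels"]
c=np.zeros((600,800,3),np.uint8); c[:420,:400]=w[:,160:560]; c[:340,405:785]=t
cv2.imwrite("pics/c3.png",c[...,::-1])
E
```

```text
[495.8 -89.2 192.1] yang -1.6156072236191268 [-0.4093917   0.13139177 -6.86038888]
```

View pics/c3.png

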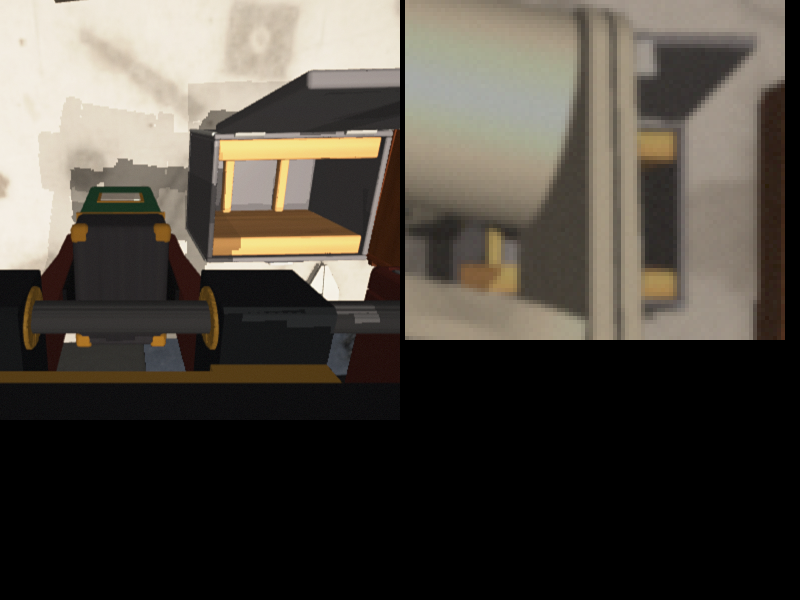

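In the wrist crop (columns +160), the far block's inner top edge runs (219,161)–(379,157) and the near block's (216,236)–(359,235). I'll use these at z = 92, with the rim corners at z = 96, to locate the bay.

```bash
python3 - <<'E'
from h import *
np.set_printoptions(precision=1,suppress=True)
w=get_image("wrist"); t=get_image("top")
for n,p,z in [("farin L",(379,161),92),("farin R",(539,157),92),("nearin L",(376,236),92),("nearin R",(519,235),92),("rim fl",(375,133),96),("rim fr",(552,131),96),("rim nl",(369,260),96),("rim nr",(528,263),96)]:
    print(n,ray_z(w,p,z))
# top-view block edges (first picture, crop/4+(350,165))
for n,p,z in [("farin L",(57,159),92),("farin R",(270,161),92),("near outer.. top L",(55,264),92),("R",(272,270),92),("ribL mid",(90,215),16),("ribR mid",(178,220),16)]:
    print("top",n,ray_z(t,(p[0]/4+350,p[1]/4+165),z))
E
```

```text
farin L [ 530.3 -174.6   92. ]
farin R [ 527.9 -310.2   92. ]
nearin L [ 461.9 -174.8   92. ]
nearin R [ 457.3 -304.9   92. ]
rim fl [ 554.  -169.1   96. ]
rim fr [ 549.4 -313.7   96. ]
rim nl [ 440.2 -168.1   96. ]
rim nr [ 430.9 -314.5   96. ]
top farin L [ 524.4 -175.8   92. ]
top farin R [ 524.3 -310.    92. ]
top near outer.. top L [ 458.  -173.7   92. ]
top R [ 455.5 -309.4   92. ]
top ribL mid [ 496. -212.   16.]
top ribR mid [ 493.2 -271.3   16. ]
```

```bash
python3 - <<'E'
from h import *
p=cur(); w=get_image("wrist"); print("cam rel tcp (tool)",p[1].inv().apply(w["T"][:3,3]-p[0]).round(1))
print(delta(p,pose(493,-241.4,192,-.035-np.pi/2)))
E
```

```text
cam rel tcp (tool) [  72.8    0.2 -162.2]
([0.0101, 0.5092, 0.0031], [-0.0002, 0.0003, -0.0051])
```

The wrist camera sits 73 mm ahead of the tool, near the leaning lid. I turn the tool half round so it faces the robot, then move over the case.

step_arm --deltas '[[[0,0,0],[0,0,-0.03],-1],[[0,0,0],[0,0,-0.09],-1],[[0,0,0],[0,0,-0.17],-1],[[0,0,0],[0,0,-0.25],-1],[[0,0,0],[0,0,-0.33],-1],[[0,0,0],[0,0,-0.41],-1],[[0,0,0],[0,0,-0.49],-1],[[0,0,0],[0,0,-0.57],-1],[[0,0,0],[0,0,-0.65],-1],[[0,0,0],[0,0,-0.73],-1],[[0,0,0],[0,0,-0.81],-1],[[0,0,0],[0,0,-0.89],-1],[[0,0,0],[0,0,-0.97],-1],[[0,0,0],[0,0,-1],-1],[[0,0,0],[0,0,-1],-1]]'

```text
t: 17.52
ee_pos: [496.6, -89.0, 193.3]
orientation: [-2.343, -2.093, -0.0]
ft_force: [1.0, -0.0, -5.6]
width: 42.0
grasp_force: 30.0
```

step_arm --deltas '[[[0,0,0],[0,0,-0.03],-1],[[0,0,0],[0,0,-0.09],-1],[[0,0,0],[0,0,-0.17],-1],[[0,0,0],[0,0,-0.25],-1],[[0,0,0],[0,0,-0.33],-1],[[0,0,0],[0,0,-0.41],-1],[[0,0,0],[0,0,-0.49],-1],[[0,0,0],[0,0,-0.57],-1],[[0,0,0],[0,0,-0.65],-1],[[0,0,0],[0,0,-0.73],-1],[[0,0,0],[0,0,-0.81],-1],[[0,0,0],[0,0,-0.89],-1],[[0,0,0],[0,0,-0.97],-1],[[0,0,0],[0,0,-1],-1],[[0,0,0],[0,0,-1],-1]]'

```text
t: 18.77
ee_pos: [496.7, -89.2, 193.3]
orientation: [0.29, 3.128, 0.0]
ft_force: [-0.3, 0.3, -5.6]
width: 42.1
grasp_force: 30.0
```

```bash
python3 - <<'E'
from h import *
p=cur(); print(p[0],get_obs()["qpos"],get_obs()["ft_force"]); print(delta(p,pose(493,-241.4,192,-.035+np.pi/2)))
E
```

```text
[496.65287288 -89.15251055 193.30386337] [-2.01224570e-01  2.87155547e-01  1.91710386e+00  4.82527952e-05
  9.37266190e-01 -1.58703833e+00] [-0.28554734  0.31428641 -5.62675698]
([-0.0814, -0.5011, 0.0043], [0.0, 0.0, -0.1])
```

step_arm --deltas '[[[-0.006,-0.04,0],[0,0,-0.02],-1],[[-0.02,-0.12,0],[0,0,-0.06],-1],[[-0.033,-0.21,0],[0,0,-0.1],-1],[[-0.047,-0.3,0],[0,0,-0.1],-1],[[-0.06,-0.39,0],[0,0,-0.1],-1],[[-0.07,-0.45,0],[0,0,-0.1],-1],[[-0.076,-0.49,0.004],[0,0,-0.1],-1],[[-0.078,-0.5017,0.004],[0,0,-0.1],-1],[[-0.078,-0.5017,0.004],[0,0,-0.1],-1],[[-0.078,-0.5017,0.004],[0,0,-0.1],-1],[[-0.078,-0.5017,0.004],[0,0,-0.1],-1]]'

```text
t: 19.68
ee_pos: [491.8, -240.6, 191.9]
orientation: [-0.055, -3.141, -0.001]
ft_force: [-0.1, -0.8, -5.3]
width: 41.8
grasp_force: 30.0
```

```bash
python3 - <<'E'
from h import *
p=cur(); Y=p[1].as_matrix()[:,1]; print(p[0].round(1),np.arctan2(Y[1],Y[0]),get_obs()["ft_force"]); print(delta(p,pose(492,-241.4,192,-.035+np.pi/2)))
w=get_image("wrist")["pixels"]; s=get_image("side")["pixels"]
c=np.zeros((600,800,3),np.uint8); c[:420,:400]=w[:,80:480]; c[:510,420:770]=cv2.resize(s[85:187,285:355],None,fx=5,fy=5,interpolation=3)
cv2.imwrite("pics/c4.png",c[...,::-1])
E
```

```text
[ 491.8 -240.6  191.9] 1.535767872904868 [-0.05489315 -0.78590345 -5.33582276]
([-0.0009, -0.0027, -0.0003], [0.0004, -0.0004, -0.0])
```

View pics/c4.png

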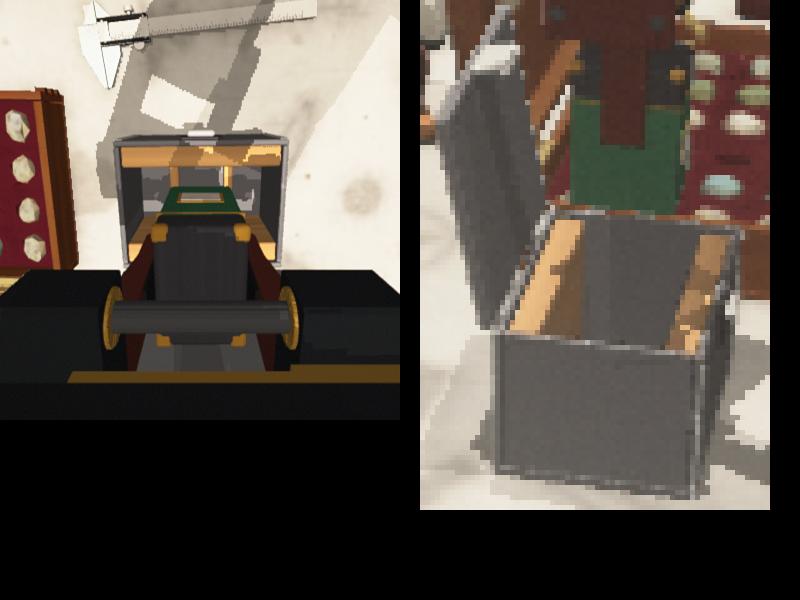

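The box hangs upright over the bay. In this half-turned wrist view (columns +80), the near block's inner edge is at row 166 from column 121 to 281, and the far block's at about row 247.

```bash
python3 - <<'E'
from h import *
np.set_printoptions(precision=1,suppress=True)
w=get_image("wrist")
for p,z in [((201,166),92),((361,165),92),((212,247),92),((355,246),92),((197,141),96),((369,141),96)]: print(ray_z(w,p,z))
# box lid corners held: top z = 192-43.7+84
for p in [(232,232),(330,232),(238,340),(324,340)]: print("lid",ray_z(w,p,232))
E
```

```text
[ 455.5 -307.8   92. ]
[ 459.3 -171.2   92. ]
[ 530.4 -305.3   92. ]
[ 533.8 -174.    92. ]
[ 434.3 -307.9   96. ]
[ 439.1 -166.4   96. ]
lid [ 464.2 -260.6  232. ]
lid [ 465.6 -219.2  232. ]
lid [ 518.2 -261.9  232. ]
lid [ 519.5 -221.5  232. ]
```

step_arm --deltas '[[[-0.002,0,0.04],[0,0,0],-1],[[-0.002,0,0.1],[0,0,0],-1],[[-0.002,0,0.15],[0,0,0],-1],[[-0.002,0,0.18],[0,0,0],-1],[[-0.002,0,0.2],[0,0,0],-1],[[-0.002,0,0.22],[0,0,0],-1],[[-0.002,0,0.22],[0,0,0],-1]]'

```text
t: 20.42
ee_pos: [492.1, -241.6, 125.0]
orientation: [-0.056, -3.14, -0.001]
ft_force: [-0.1, 0.2, -6.2]
width: 41.9
grasp_force: 30.0
```

step_arm --deltas '[[[0,0,0.03],[0,0,0],-1],[[0,0,0.07],[0,0,0],-1],[[0,0,0.11],[0,0,0],-1],[[0,0,0.15],[0,0,0],-1],[[0,0,0.19],[0,0,0],-1],[[0,0,0.21],[0,0,0],-1],[[0,0,0.225],[0,0,0],-1],[[0,0,0.225],[0,0,0],-1],[[0,0,0.225],[0,0,0],-1]]'

```text
t: 21.17
ee_pos: [492.5, -241.8, 58.4]
orientation: [-0.056, -3.141, -0.0]
ft_force: [-0.1, -0.8, -6.4]
width: 42.0
grasp_force: 30.0
```

Free of contact so far. Now the last few millimetres.

step_arm --deltas '[[[0,0,0.008],[0,0,0],-1],[[0,0,0.016],[0,0,0],-1],[[0,0,0.022],[0,0,0],-1],[[0,0,0.026],[0,0,0],-1],[[0,0,0.028],[0,0,0],-1],[[0,0,0.028],[0,0,0],-1]]'

```text
t: 21.67
ee_pos: [492.4, -241.8, 50.1]
orientation: [-0.056, -3.141, -0.0]
ft_force: [-0.0, -0.2, -5.8]
width: 42.1
grasp_force: 30.0
```

step_arm --deltas '[[[0,0,0.003],[0,0,0],-1],[[0,0,0.006],[0,0,0],-1],[[0,0,0.008],[0,0,0],-1],[[0,0,0.008],[0,0,0],-1],[[0,0,0.008],[0,0,0],-1]]'

```text
t: 22.08
ee_pos: [492.7, -242.0, 49.6]
orientation: [0.055, 3.141, -0.0]
ft_force: [-5.3, 1.5, 14.8]
width: 41.8
grasp_force: 30.0
```

Firm contact with the floor. I release and rise straight up.

step_arm --deltas '[[[0,0,-0.003],[0,0,0],1],[[0,0,-0.003],[0,0,0],1],[[0,0,-0.003],[0,0,0],1],[[0,0,-0.003],[0,0,0],1],[[0,0,-0.003],[0,0,0],1],[[0,0,-0.003],[0,0,0],1],[[0,0,-0.04],[0,0,0],1],[[0,0,-0.12],[0,0,0],1],[[0,0,-0.22],[0,0,0],1],[[0,0,-0.33],[0,0,0],1],[[0,0,-0.45],[0,0,0],1],[[0,0,-0.58],[0,0,0],-1],[[0,0,-0.7],[0,0,0],-1],[[0,0,-0.7],[0,0,0],-1],[[0,0,-0.7],[0,0,0],-1],[[0,0,-0.7],[0,0,0],-1]]'

```text
t: 23.42
ee_pos: [491.9, -241.5, 257.7]
orientation: [-0.056, -3.141, -0.0]
ft_force: [-0.4, -0.6, -1.8]
width: 57.8
grasp_force: 0.0
```

```bash
python3 - <<'E'
from h import *
p=cur(); print(p[0],get_obs()["width"]); 
for X in [(645,-243,260),(645,-243,168),(520,-243,168)]: print(delta(p,pose(*X,-.035+np.pi/2)))
w=get_image("wrist")["pixels"]; s=get_image("side")["pixels"]
c=np.zeros((600,800,3),np.uint8); c[:420,:400]=w[:,80:480]; c[:510,420:770]=cv2.resize(s[85:187,285:355],None,fx=5,fy=5,interpolation=3)
cv2.imwrite("pics/c5.png",c[...,::-1])
E
```

```text
[ 491.93254398 -241.52084714  257.71233765] 57.843989332912145
([-0.5101, 0.0131, -0.0077], [0.0001, -0.0002, -0.0003])
([-0.5101, 0.0131, 0.2989], [0.0001, -0.0002, -0.0003])
([-0.0937, -0.0016, 0.299], [0.0001, -0.0002, -0.0003])
```

View pics/c5.png

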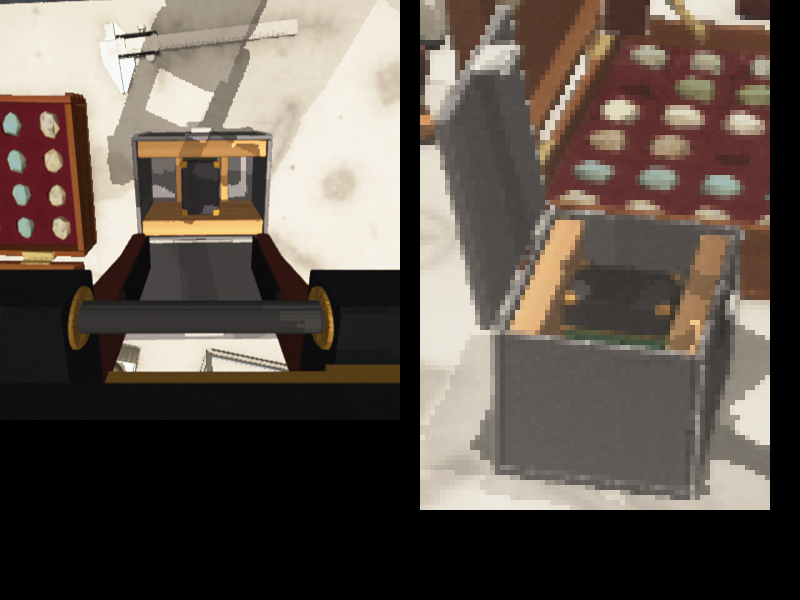

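The heavier box stands upright between the ribs, with its lid at crop (182–220, 160–215). Next I reach behind the lid with the fingers closed.

step_arm --deltas '[[[-0.1,0,-0.01],[0,0,0],-1],[[-0.22,0.005,-0.01],[0,0,0],-1],[[-0.34,0.01,-0.01],[0,0,0],-1],[[-0.45,0.012,-0.01],[0,0,0],-1],[[-0.51,0.013,-0.01],[0,0,0],-1],[[-0.51,0.013,-0.01],[0,0,0],-1],[[-0.51,0.013,-0.01],[0,0,0],-1],[[-0.51,0.013,0.1],[0,0,0],-1],[[-0.51,0.013,0.2],[0,0,0],-1],[[-0.51,0.013,0.3],[0,0,0],-1],[[-0.51,0.013,0.3],[0,0,0],-1],[[-0.51,0.013,0.3],[0,0,0],-1]]'

```text
t: 24.52
ee_pos: [643.0, -242.9, 166.1]
orientation: [-0.056, -3.136, -0.003]
ft_force: [0.4, -0.9, 0.5]
width: 0.2
grasp_force: 0.0
```

step_arm --deltas '[[[0.04,-0.001,0],[0,0,0],-1],[[0.08,-0.003,0],[0,0,0],-1],[[0.11,-0.004,0],[0,0,0],-1],[[0.14,-0.005,0],[0,0,0],-1],[[0.17,-0.006,0],[0,0,0],-1],[[0.2,-0.007,0],[0,0,0],-1],[[0.22,-0.008,0],[0,0,0],-1],[[0.24,-0.008,0],[0,0,0],-1]]'

```text
t: 25.18
ee_pos: [573.1, -243.3, 168.2]
orientation: [0.056, 3.14, -0.0]
ft_force: [0.7, 0.2, 0.3]
width: 0.2
grasp_force: 0.4
```

step_arm --deltas '[[[0.02,-0.001,0],[0,0,0],-1],[[0.04,-0.001,0],[0,0,0],-1],[[0.06,-0.002,0],[0,0,0],-1],[[0.08,-0.003,0],[0,0,0],-1],[[0.1,-0.003,0],[0,0,0],-1],[[0.12,-0.004,0],[0,0,0],-1],[[0.14,-0.005,0],[0,0,0],-1],[[0.16,-0.005,0],[0,0,0],-1],[[0.18,-0.006,0],[0,0,0],-1],[[0.2,-0.007,0],[0,0,0],-1],[[0.2,-0.007,0],[0,0,0],-1],[[0.2,-0.007,0],[0,0,0],-1],[[0.2,-0.007,0],[0,0,0],-1],[[0.2,-0.007,0],[0,0,0],-1]]'

```text
t: 26.35
ee_pos: [513.7, -243.2, 167.8]
orientation: [0.055, 3.141, -0.0]
ft_force: [0.0, -0.0, -0.6]
width: 0.6
grasp_force: 0.0
```

```bash
python3 - <<'E'
from h import *
p=cur(); print(p[0],get_obs()["ft_force"]); 
for X in [(438.8,-239.3,168),(438.8,-239.3,125)]: print(delta(p,pose(*X,-.035+np.pi/2)))
w=get_image("wrist")["pixels"]; s=get_image("side")["pixels"]
c=np.zeros((600,800,3),np.uint8); c[:420,:400]=w[:,80:480]; c[:510,420:770]=cv2.resize(s[85:187,285:355],None,fx=5,fy=5,interpolation=3)
cv2.imwrite("pics/c6.png",c[...,::-1])
E
```

```text
[ 513.74836225 -243.20138892  167.82946321] [ 0.01690274 -0.01151138 -0.56685526]
([0.2501, 0.0042, -0.0006], [-0.0001, 0.0002, -0.0002])
([0.2502, 0.0042, 0.1427], [-0.0001, 0.0002, -0.0002])
```

View pics/c6.png

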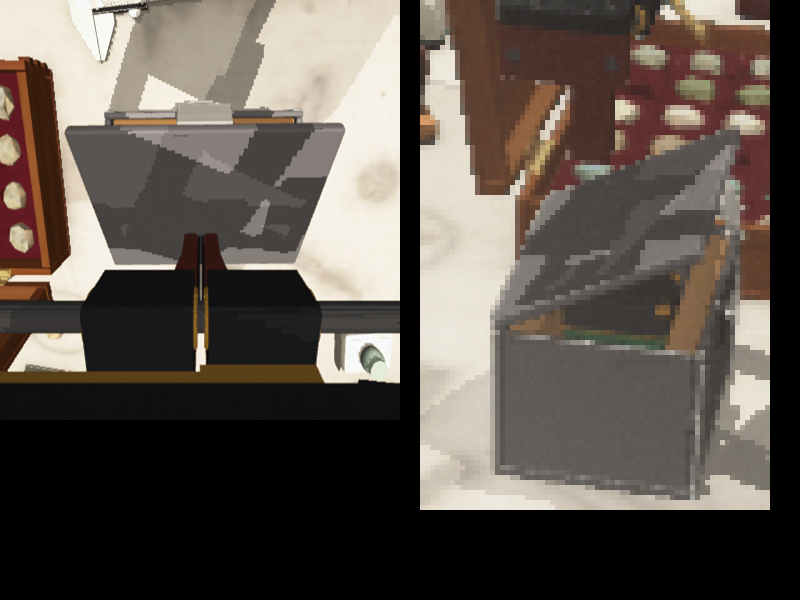

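The lid is falling, now about half way. I move above its front edge while it comes to rest, then press.

step_arm --deltas '[[[0,0,-0.1],[0,0,0],-1],[[0.05,0.001,-0.12],[0,0,0],-1],[[0.15,0.003,-0.12],[0,0,0],-1],[[0.25,0.004,-0.12],[0,0,0],-1],[[0.25,0.004,-0.12],[0,0,0],-1],[[0.25,0.004,-0.12],[0,0,0],-1],[[0.25,0.004,-0.12],[0,0,0],-1],[[0.25,0.004,-0.12],[0,0,0],-1],[[0.25,0.004,-0.12],[0,0,0],-1],[[0.25,0.004,-0.12],[0,0,0],-1],[[0.25,0.004,-0.12],[0,0,0],-1],[[0.25,0.004,-0.05],[0,0,0],-1],[[0.25,0.004,0.03],[0,0,0],-1],[[0.25,0.004,0.1],[0,0,0],-1],[[0.25,0.004,0.14],[0,0,0],-1],[[0.25,0.004,0.15],[0,0,0],-1],[[0.25,0.004,0.15],[0,0,0],-1]]'

```text
t: 27.87
ee_pos: [438.2, -239.0, 121.9]
orientation: [-0.055, -3.139, -0.002]
ft_force: [0.1, -0.2, 0.2]
width: 0.8
grasp_force: 0.0
```

step_arm --deltas '[[[0,0,0.01],[0,0,0],-1],[[0,0,0.02],[0,0,0],-1],[[0,0,0.03],[0,0,0],-1],[[0,0,0.035],[0,0,0],-1],[[0,0,0.04],[0,0,0],-1],[[0,0,0.04],[0,0,0],-1]]'

```text
t: 28.37
ee_pos: [438.8, -239.6, 111.3]
orientation: [0.055, 3.14, -0.001]
ft_force: [-1.4, -0.8, 1.9]
width: 0.4
grasp_force: 0.8
```

Contact at z ≈ 111, so the lid is resting on the catch. I press on.

step_arm --deltas '[[[0,0,0.008],[0,0,0],-1],[[0,0,0.016],[0,0,0],-1],[[0,0,0.022],[0,0,0],-1],[[0,0,0.026],[0,0,0],-1],[[0,0,0.028],[0,0,0],-1],[[0,0,0.028],[0,0,0],-1]]'

```text
t: 28.87
ee_pos: [438.7, -239.3, 103.9]
orientation: [0.056, 3.141, -0.0]
ft_force: [-6.4, 2.8, 22.6]
width: 0.3
grasp_force: 11.4
```

step_arm --deltas '[[[0,0,-0.03],[0,0,0],-1],[[0,0,-0.1],[0,0,0],-1],[[0,0,-0.2],[0,0,0],-1],[[0,0,-0.3],[0,0,0],-1],[[0.2,0.2,-0.4],[0,0,0],-1],[[0.2,0.3,-0.4],[0,0,0],-1],[[0.2,0.4,-0.4],[0,0,0],-1],[[0.2,0.5,-0.4],[0,0,0],-1],[[0.2,0.6,-0.4],[0,0,0],-1],[[0.2,0.6,-0.4],[0,0,0],-1],[[0.2,0.6,-0.4],[0,0,0],-1],[[0.2,0.6,-0.4],[0,0,0],-1]]'

```text
t: 29.87
ee_pos: [385.2, -57.5, 222.4]
orientation: [0.054, 3.141, -0.0]
ft_force: [0.3, -0.3, -0.3]
width: 0.3
grasp_force: 0.0
```

```bash
python3 - <<'E'
from h import *
o=get_obs();print(o["t"],o["ee_pos"],o["ft_force"])
s=get_image("side")["pixels"];t=get_image("top")["pixels"]
c=np.zeros((600,800,3),np.uint8); c[:510,450:800]=cv2.resize(s[85:187,285:355],None,fx=5,fy=5,interpolation=3)
c[:336,:264]=cv2.resize(s[225:309,240:306],None,fx=4,fy=4,interpolation=3); c[340:600,:440]=cv2.resize(t[160:290,140:360],None,fx=2,fy=2)
cv2.imwrite("pics/end.png",c[...,::-1])
E
```

```text
29.8667 [385.23218779 -57.46084237 222.4114732 ] [ 0.25780697 -0.29067428 -0.2792422 ]
```

View pics/end.png

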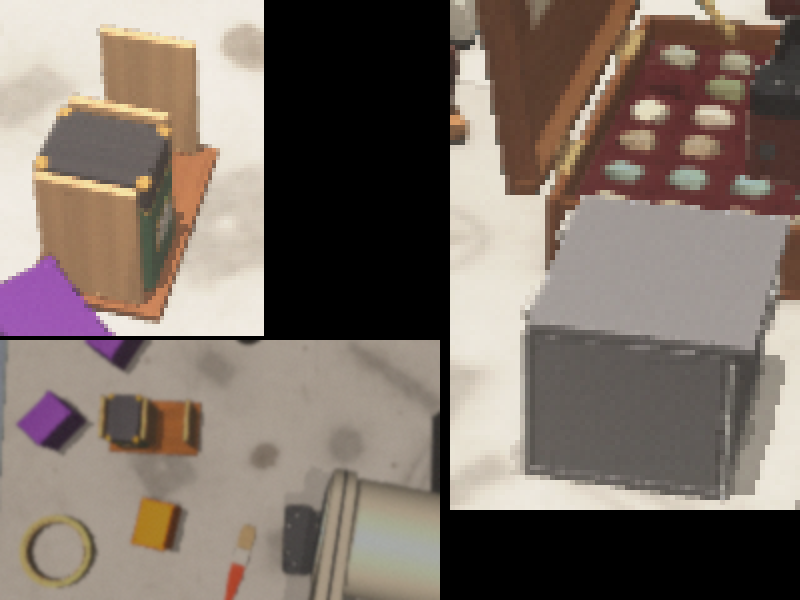

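The lid lies flat and shut, the lighter box stands upright in its slot, and the arm is clear. I hand it in.

```bash
python3 -c "
from workcell import *
print(close_job())"
```

```text
the job is handed in; nothing more can be done
None
```

The job was handed in at about 30 s of the 72 s limit: the heavier box (about 6 N, against 2.5 N) stands in the case with the lid pressed down and lying flat shut, and the lighter box is back upright in the rack; no verdict was returned.

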